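# Line up the wing fastener and hold the conveyor drive cover shut

## Task

The orange wing fastener in the conveyor's drive box has been left crosswise: turn it until it lines up with the two yellow marks on the frame, so that it will pass through the slot of the metal cover. Then take the cover by its handle, set it over the fastener into the frame and press it fully down against its sprung seal. Finish while still holding the cover pressed fully down with the gripper (do not let go, so that I can lock it), and leave the cans and the jar where they stand.

Things in the scene. Friction and masses are not known exactly. Their poses are not given: they have to be found in the camera images.
- drive_box: green drive box, 170 (x) x 140 (y) x 70 mm high, fixed to the bench. Origin: centre of its underside. Its flat deck is 60 mm above the bench; a grey rim 17 mm wide and 10 mm high (top 70 mm above the bench) surrounds an opening of 136 (x) x 106 (y) mm. Two yellow marks on the rim lie on its x axis, on either side; its z is up
- wing (a joint): turn of the orange wing fastener about the upright axis through the drive box's origin, rad: 0 = wing along the box's x axis, in line with the yellow marks; it grows counter-clockwise seen from above; travel -1.6 to 1.6; starts well on the positive side; friction holds it where it is left (0.08 N m)
- wing_top (a point): centre of the top of the wing fastener, 96 mm above the bench; its x runs along the wing. The wing is a flat bar 44 mm long and 10 mm thick, with straight sides from 70 to 92 mm above the bench, then a narrower 40 x 6 mm crest 4 mm high; below it is a 14 mm round shank
- seal (a joint): how far the black sprung seal (a rectangular ring, 126 x 96 mm outside, 106 x 76 mm inside, on the deck within the rim) is pressed down, m: 0 = up, its top 68 mm above the bench; 0.006 = fully down against the stop, its top 62 mm above the bench. Starts to yield at 4 N in all and needs 12 N in all for the full travel, the cover's own weight (2.7 to 4.3 N) included
- cover: loose aluminium cover, flat plate 130 (x) x 100 (y) x 8 mm, about 0.35 kg, with a through slot 50 (x) x 16 (y) mm at its centre and a black bridge handle across the slot; the same after a half turn. Origin: centre of the plate's underside; z up. It fits the rim opening with 3 mm to spare on every side, and the wing passes through its slot with 3 mm on every side. Pressed fully down its underside is 62 mm above the bench and its top flush with the rim
- cover_handle (a point): centre of the cover's handle bar, 58 mm above the plate's underside; the bar is 86 mm long along the cover's y, 12 mm wide and 12 mm high, on two 12 mm square posts at 37 mm either side (62 mm free between them), and stands 44 mm clear of the plate
- tall_can: bystander: tall red-labelled tin can, 74 mm diameter, 110 mm high; origin at the centre of its underside
- short_can: bystander: short yellow-labelled tin can, 80 mm diameter, 70 mm high; origin at the centre of its underside
- jar: bystander: jar with a paper label, 70 mm diameter, 95 mm high; origin at the centre of its underside
Mind the look-alikes: they are no part of the job. Leave any blue or purple look-alike of the cover alone.

How it is judged:
By the outcome, as a careful person would: the job done as asked, in the order asked, and still so for the second after the job is handed in, while the arm keeps its last pose, push and grip.
It also fails if it takes over 56 s, if anything falls off the work surface, if the arm or the gripper's body presses on something with over 40 N, if the wrist force passes 120 N, or if a joint passes its speed limit or range.

## Robot

A 7-joint arm with a two-finger parallel gripper is mounted at the origin on the work surface. World frame = base frame: x ahead of the robot, y to its left, z up, the work surface at z = 0. Lengths are in m, angles in rad, forces in N, time in s.
With the tool pointing down it reaches from about 0.425 to 0.875 m from the base axis. Payload 4.7 kg.
Tool frame: the origin (TCP) lies midway between the tips of the shut fingers; the grasp point (between the pads) lies 19 mm behind it; z points along the fingers, x is the direction in which the jaws open and shut, and the axes are right-handed (so a half turn about z gives the same grasp; the last joint's range is limited). The gripper opens to 87 mm and grips with 3 to 60 N. Pads are 19 mm wide; open, the fingers measure 117 mm over their backs; the gripper's body (75 mm by 190 mm) begins 51 mm behind the grasp point.
Start: joints at [-1.21, 0.321, -0.07, 1.45, 0.023, 1.371, -0.057], TCP at [0.221, 0.611, 0.199] pointing down, gripper open.
Joint ranges: [-2.86, 2.86], [-0.3, 2.09], [-1.38, 1.24], [0.06, 2.45], [-1.56, 4.7], [0.09, 2.05], [-2.69, 2.69]. Speed limits (rad/s): [2.57, 2.57, 3.14, 3.14, 3.14, 3.14, 3.14].

## Interface

Orientations are given as a rotation vector (axis times angle).
In Python, from rig import env gives the robot as it stands. The module is installed in compiled form; this text tells all that it offers.
- The arm moves only by the tool apply_moves, never from a script. Its argument "increments" is a list of rows, each an object of numbers: "tx", "ty", "tz": the shift along the world's x, y, z in units of 40 mm (1.0 is 40 mm); "rx", "ry", "rz": the turn, a rotation vector about the world's x, y, z in rad; "grip": the finger opening in mm, from 0 to 87. A call has 1 to 10 rows; each row is the pose to reach, as a shift and turn from the pose commanded when the call began; what a row does not reach only later rows make up. A row lasts 1/10 s, in which the tool goes at most 50 mm and 8.59 degrees, less where a joint would pass 70% of its speed; a pose out of reach is approached as far as the arm can. A call with a gripper value outside its range is refused whole. The fingers move at their own pace and stop on an object; "newtons" is the grip in N (left out, the last holds). Time passes only in rows, so rows that repeat a pose let the fingers close. It gives the time, the measured TCP pose, the force and the opening at its end, in the units of the state.
- env.state(): the state, without advancing time (a new reading comes with each control period).
- env.camera(name): name is "scene" or "side" or "wrist"; returns the picture (384x512x3 uint8, red, green, blue); there is no depth.
- env.camera_params(name): a dict with "mtx" (3x3 intrinsics, pixels), "rvec" (rotation vector, rad) and "tvec" (3), from world to camera coordinates, as OpenCV has them; the wrist camera has in their place "T_tool_cam" (4x4, takes a point from camera to tool coordinates, whose origin is the TCP and whose axes are the tool frame's). Camera axes: x right, y down, z forward; pixel columns grow to the right and rows downward; lengths in m; the calibration is good to about 2 mm. The wrist camera is an equidistant fisheye: a pixel r from the principal point sees the ray r / f radians off the axis. A picture is of the moment at which its call begins: read the wrist's pose just before it. camera_params takes no time and is no camera call.
- env.hand_in(): hands the job in, once; it reports no verdict.
The state is a dict: "time_s": time; "qpos": joint angles; "qd": joint speeds; "joint_efforts": joint torques, N m; "ee_pos": TCP position; "ee_rot": TCP orientation; "wrist_force": force on the tool from outside, world axes, zero at the start; "wrist_torque": the same for the moment, N m; "gripper_width": opening from 0.0 (shut) to 1.0 (fully open).
Only numpy, scipy, OpenCV 4.12 (cv2) and the standard library are available. Lean on these libraries where they do the work, as an engineer would, in place of code of your own. Each camera call takes 0.05 s, during which the arm holds its last target. There are 200 camera calls.

## Working session

There is one attempt and no reset: what is moved stays moved. The work goes in short steps, Python scripts to look and compute and a tool call to move; the robot and the scene stay as the last step left them, time stands still between calls to the robot, and variables do not carry over. Pictures are saved under pics/ and viewed, about 8 in all and at most 12, crops included, and the job is handed in when it is done.

Besides the shell and the picture viewer there is one more tool, called after "Request:" as name(argument=value, ...), one argument or row to a line, values as JSON. apply_moves: Moves the arm, as the interface text tells. Its arguments: {"type":"object","properties":{"increments":{"type":"array","items":{"type":"object","properties":{"tx":{"type":"number"},"ty":{"type":"number"},"tz":{"type":"number"},"rx":{"type":"number"},"ry":{"type":"number"},"rz":{"type":"number"},"grip":{"type":"number"}}}},"newtons":{"type":"number"}},"required":["increments"]}

```bash
mkdir -p pics; ls; cat > h.py <<'E'
import numpy as np, cv2
from rig import env
def ray_plane(name,uv,z,st=None):
    p=env.camera_params(name); K=np.array(p["mtx"],float)
    if name=="wrist":
        T=np.array(p["T_tool_cam"]); st=st or env.state()
        x=(uv[0]-K[0,2])/K[0,0]; y=(uv[1]-K[1,2])/K[1,1]; th=np.hypot(x,y)
        d=np.array([np.sin(th)*x/max(th,1e-9),np.sin(th)*y/max(th,1e-9),np.cos(th)])
        R=cv2.Rodrigues(np.array(st["ee_rot"],float))[0]
        o=R@T[:3,3]+np.array(st["ee_pos"]); d=R@T[:3,:3]@d
    else:
        R=cv2.Rodrigues(np.array(p["rvec"],float))[0]; t=np.array(p["tvec"],float).ravel()
        o=-R.T@t; d=R.T@np.linalg.inv(K)@np.array([uv[0],uv[1],1.])
    return o+d*(z-o[2])/d[2]
def save(im,n): cv2.imwrite("pics/"+n,cv2.cvtColor(im,cv2.COLOR_RGB2BGR))
E
python3 - <<'E'
from h import *
s=env.state();print(s)
a=env.camera("scene");b=env.camera("side");c=env.camera("wrist")
for n,i in zip("abc",(a,b,c)): np.save(n,i)
save(cv2.resize(np.vstack([np.hstack([a,b]),np.hstack([c,c*0])]),(800,600)),"1.png")
for n in("scene","side","wrist"): print(n,env.camera_params(n))
E
```

```text
pics
{'time_s': 0.0, 'qpos': array([-1.2098955 ,  0.32184794, -0.07010403,  1.4516461 ,  0.02259346,
        1.37077804, -0.05694036]), 'qd': array([-5.13027137e-04, -1.14308860e-03, -2.18951742e-03,  1.47997630e-03,
        1.84192212e-03, -1.84134444e-03,  6.52688116e-05]), 'joint_efforts': array([-4.91301557e-05, -4.91282845e+01, -4.03854540e-01, -3.12531137e+01,
       -6.38217176e-02,  4.36741335e-02,  1.70588742e-04]), 'ee_pos': array([0.22076689, 0.61074509, 0.19836   ]), 'ee_rot': array([ 2.57044846e+00,  1.80420177e+00, -2.35438728e-03]), 'wrist_force': array([-0.42935344, -0.19788499, -0.12894571]), 'wrist_torque': array([ 0.01564265, -0.00283266, -0.0026183 ]), 'gripper_width': 1.0011367032206182}
scene {'mtx': array([[439.91447153,   0.        , 255.13228724],
       [  0.        , 439.91447153, 195.92491007],
       [  0.        ,   0.        ,   1.        ]]), 'rvec': array([ 1.21179367,  2.27146593, -1.00418048]), 'tvec': array([ 0.2738687 , -0.25582249,  1.62476423])}
side {'mtx': array([[393.35630071,   0.        , 252.37337574],
       [  0.        , 393.35630071, 187.51882146],
       [  0.        ,   0.        ,   1.        ]]), 'rvec': array([ 2.23191149, -0.47912642,  0.21353487]), 'tvec': array([-0.45358914,  0.23222538,  1.06580263])}
wrist {'mtx': array([[297.31863964,   0.        , 257.72497023],
       [  0.        , 297.31863964, 192.2438506 ],
       [  0.        ,   0.        ,   1.        ]]), 'T_tool_cam': array([[ 9.99999127e-01,  1.23900210e-03,  4.59287307e-04,
        -5.98224783e-04],
       [-1.31773665e-03,  9.60885405e-01,  2.76943140e-01,
        -7.59231398e-02],
       [-9.81893375e-05, -2.76943503e-01,  9.60886198e-01,
        -1.86043891e-01],
       [ 0.00000000e+00,  0.00000000e+00,  0.00000000e+00,
         1.00000000e+00]])}
```

View pics/1.png

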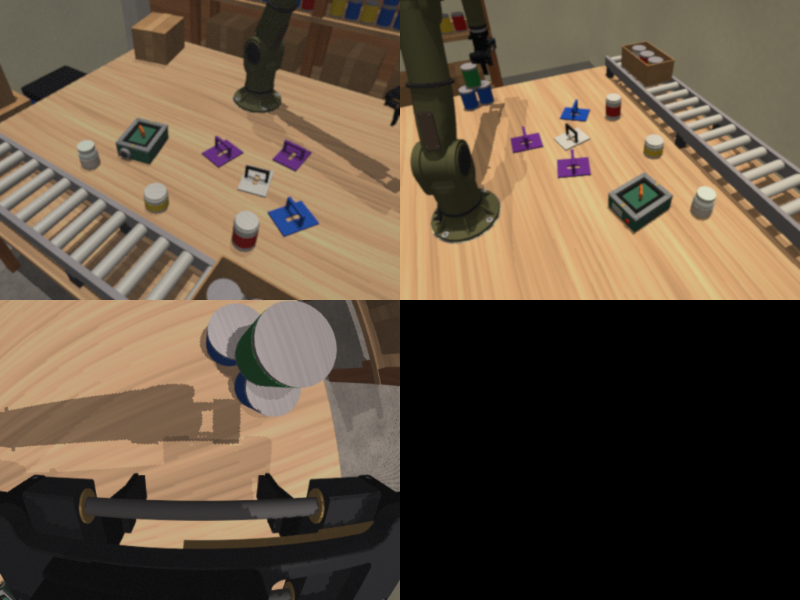

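The pictures show a green drive box with the orange wing (scene about (182,179), side about (307,258)). There are four cover-like plates in the scene view: purple at (285,193) and (374,198), blue at (375,279), and bare metal at (329,231). The metal one fits the description; I'll confirm it in an enlarged crop and measure it.

```bash
python3 - <<'E'
from h import *
a=np.load("a.npy");b=np.load("b.npy")
c=lambda i,x,y:cv2.resize(i[y:y+80,x:x+100],(400,300) ,interpolation=cv2.INTER_CUBIC)
save(np.vstack([np.hstack([c(a,130,140),c(b,257,215)]),np.hstack([c(a,280,190),c(b,170,130)])]),"2.png")
for n,uv,z in (("scene",(182,179),.07),("side",(307,258),.07),("scene",(325,242),.008),("side",(220,179),.008),("scene",(326,220),.06),("side",(221,166),.06)):
    print(n,uv,ray_plane(n,uv,z).round(3))
E
```

```text
scene (182, 179) [ 0.588 -0.194  0.07 ]
side (307, 258) [ 0.54 -0.25  0.07]
scene (325, 242) [0.522 0.251 0.008]
side (220, 179) [0.472 0.219 0.008]
scene (326, 220) [0.495 0.233 0.06 ]
side (221, 166) [0.48  0.222 0.06 ]
```

View pics/2.png

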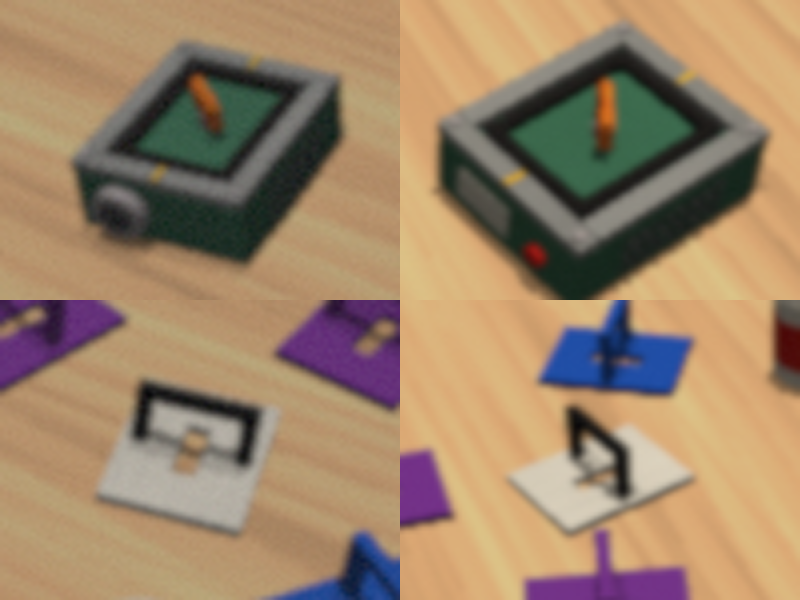

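The crop confirms the bare-metal cover with the black bridge handle; the purple and blue ones are decoys. Next I measure the marks, rim corners, wing ends and cover corners.

```bash
python3 - <<'E'
from h import *
A=lambda x,y:(130+x/4,140+y/3.75)
B=lambda x,y:(257+(x-400)/4,215+y/3.75)
C=lambda x,y:(280+x/4,190+(y-300)/3.75)
D=lambda x,y:(170+(x-400)/4,130+(y-300)/3.75)
def pr(t,n,pts,z):
    P=np.array([ray_plane(n,p,z)[:2] for p in pts]);print(t,n,P.round(3).tolist(),"mean",P.mean(0).round(4), "ang", np.degrees(np.arctan2(*(P[1]-P[0])[::-1])).round(1))
    print("   sides",np.linalg.norm(P-np.roll(P,-1,0),axis=1).round(3))
pr("marks","scene",[A(255,62),A(160,172)],.07)
pr("marks","side",[B(686,77),B(515,178)],.07)
pr("rim","scene",[A(185,43),A(340,77),A(240,182),A(76,160)],.07)
pr("rim","side",[B(625,24),B(768,133),B(583,250),B(438,123)],.07)
pr("wing","scene",[A(194,78),A(215,122)],.094)
pr("wing","side",[B(606,80),B(606,120)],.094)
pr("plate","side",[D(508,480),D(630,427),D(693,477),D(570,531)],.008)
pr("plate","scene",[C(278,408),C(242,528),C(98,494)],.008)
pr("hand","scene",[C(140,383),C(262,407)],.064)
pr("hand","side",[D(571,410),D(627,447)],.064)
for n,p in(("scene",(244*1.28,225*1.28)),("scene",(156*1.28,188*1.28)),("scene",(88*1.28,145*1.28))): print(ray_plane(n,p,.09).round(3))
E
```

```text
marks scene [[0.485, -0.235], [0.631, -0.203]] mean [ 0.558  -0.2191] ang 12.6
   sides [0.15 0.15]
marks side [[0.632, -0.206], [0.483, -0.24]] mean [ 0.5576 -0.2232] ang -167.1
   sides [0.153 0.153]
rim scene [[0.495, -0.299], [0.464, -0.167], [0.608, -0.147], [0.654, -0.264]] mean [ 0.5554 -0.2191] ang 103.4
   sides [0.135 0.145 0.126 0.163]
rim side [[0.622, -0.142], [0.652, -0.273], [0.493, -0.31], [0.46, -0.176]] mean [ 0.5568 -0.2253] ang -77.1
   sides [0.134 0.163 0.138 0.166]
wing scene [[0.55, -0.238], [0.583, -0.188]] mean [ 0.5665 -0.2129] ang 55.9
   sides [0.06 0.06]
wing side [[0.568, -0.205], [0.549, -0.237]] mean [ 0.5587 -0.2206] ang -120.3
   sides [0.037 0.037]
plate side [[0.402, 0.258], [0.528, 0.29], [0.549, 0.195], [0.426, 0.167]] mean [0.4761 0.2274] ang 14.3
   sides [0.13  0.097 0.126 0.094]
plate scene [[0.404, 0.268], [0.527, 0.299], [0.553, 0.204]] mean [0.4948 0.2571] ang 14.2
   sides [0.127 0.099 0.162]
hand scene [[0.488, 0.196], [0.464, 0.276]] mean [0.4763 0.2359] ang 106.6
   sides [0.083 0.083]
hand side [[0.466, 0.264], [0.49, 0.192]] mean [0.4779 0.2282] ang -71.8
   sides [0.076 0.076]
[0.731 0.317 0.09 ]
[0.761 0.016 0.09 ]
[ 0.736 -0.321  0.09 ]
```

Request:
apply_moves(
  increments=[
    {"tx":6.4,"ty":-9.45,"tz":0.6,"rz":-0.96},
    {"tx":6.4,"ty":-9.45,"tz":0.6,"rz":-0.96},
    {"tx":6.4,"ty":-9.45,"tz":0.6,"rz":-0.96},
    {"tx":6.4,"ty":-9.45,"tz":0.6,"rz":-0.96},
    {"tx":6.4,"ty":-9.45,"tz":0.6,"rz":-0.96},
    {"tx":6.4,"ty":-9.45,"tz":0.6,"rz":-0.96},
    {"tx":6.4,"ty":-9.45,"tz":0.6,"rz":-0.96},
    {"tx":6.4,"ty":-9.45,"tz":0.6,"rz":-0.96},
    {"tx":6.4,"ty":-9.45,"tz":0.6,"rz":-0.96},
    {"tx":6.4,"ty":-9.45,"tz":0.6,"rz":-0.96},
  ],
)

```text
schema error: expected keys tx, ty, tz, rx, ry, rz, grip
```

Request:
apply_moves(
  increments=[
    {"grip":87},
    {"grip":87},
    {"grip":87},
  ],
)

```text
schema error: expected keys tx, ty, tz, rx, ry, rz, grip
```

```bash
python3 - <<'E'
from h import *
s=env.state();c=env.camera("wrist");np.save("c",c);import pickle;pickle.dump(s,open("c.pkl","wb"))
print(s["time_s"],s["ee_pos"],s["ee_rot"],s["qpos"].round(2))
save(c[:,:],"3.png")
E
```

```text
0.15 [0.22083254 0.61086569 0.19864305] [ 2.57068449e+00  1.80434991e+00 -1.78038461e-03] [-1.21  0.32 -0.07  1.45  0.02  1.37 -0.06]
```

View pics/3.png

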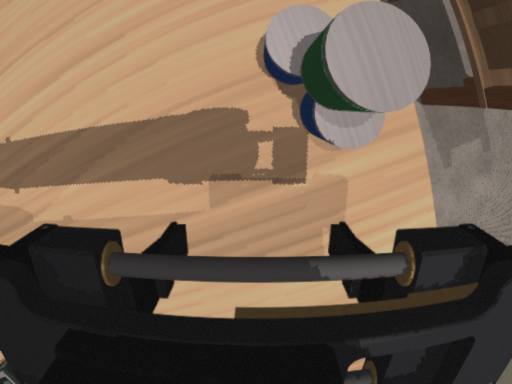

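The moves were refused because every row needs all seven keys, so the arm hasn't moved. The third picture is still the start view, with a stack of cans at (350,80). I'll resend with full rows.

Request:
apply_moves(
  increments=[
    {"tx":6.4,"ty":-9.45,"tz":0.6,"rx":0,"ry":0,"rz":-0.96,"grip":87},
    {"tx":6.4,"ty":-9.45,"tz":0.6,"rx":0,"ry":0,"rz":-0.96,"grip":87},
    {"tx":6.4,"ty":-9.45,"tz":0.6,"rx":0,"ry":0,"rz":-0.96,"grip":87},
    {"tx":6.4,"ty":-9.45,"tz":0.6,"rx":0,"ry":0,"rz":-0.96,"grip":87},
    {"tx":6.4,"ty":-9.45,"tz":0.6,"rx":0,"ry":0,"rz":-0.96,"grip":87},
    {"tx":6.4,"ty":-9.45,"tz":0.6,"rx":0,"ry":0,"rz":-0.96,"grip":87},
    {"tx":6.4,"ty":-9.45,"tz":0.6,"rx":0,"ry":0,"rz":-0.96,"grip":87},
    {"tx":6.4,"ty":-9.45,"tz":0.6,"rx":0,"ry":0,"rz":-0.96,"grip":87},
    {"tx":6.4,"ty":-9.45,"tz":0.6,"rx":0,"ry":0,"rz":-0.96,"grip":87},
    {"tx":6.4,"ty":-9.45,"tz":0.6,"rx":0,"ry":0,"rz":-0.96,"grip":87},
  ],
)

```text
time_s: 1.2
ee_pos: [0.481, 0.2258, 0.2242]
ee_rot: [3.114, 0.396, 0.004]
wrist_force: [0.7, -0.1, -1.2]
gripper_width: 1.004
```

```bash
python3 - <<'E'
from h import *
s=env.state();print(s["time_s"],s["ee_pos"],s["ee_rot"],s["qd"].round(2), s["qpos"].round(2))
E
```

```text
1.2 [0.48101356 0.22583684 0.22418912] [3.11394401 0.3958594  0.00393465] [ 0.03  0.03 -0.02 -0.02 -0.07  0.01  0.08] [-0.81  0.05  0.33  1.72 -0.01  1.37 -0.22]
```

```bash
cat >> h.py <<'E'
import pickle
def wshot(n):
    s=env.state();c=env.camera("wrist");np.save(n,c);pickle.dump(s,open(n+".pkl","wb"))
    r=cv2.Rodrigues(np.array(s["ee_rot"]))[0];print(s["time_s"],s["ee_pos"].round(4),"jaw deg",np.degrees(np.arctan2(r[1,0],r[0,0])).round(1))
    return s,c
E
python3 - <<'E'
from h import *
s,c=wshot("w1"); save(c,"4.png")
E
```

```text
1.2 [0.481  0.2258 0.2242] jaw deg 14.5
```

View pics/4.png

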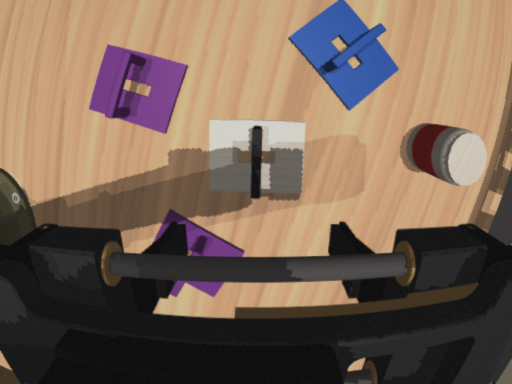

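The wrist view shows the metal cover's corners at (209,121), (305,122), (303,194) and (209,192), with the handle bar from (257,127) to (257,198). The purple and blue decoys stand around it.

```bash
python3 - <<'E'
from h import *
s=pickle.load(open("w1.pkl","rb"))
P=np.array([ray_plane("wrist",p,.008,s)[:2] for p in [(209,121),(305.5,122),(303.5,194),(209,192)]])
print(P.round(3),P.mean(0),np.linalg.norm(P-np.roll(P,-1,0),axis=1).round(3)); d=P[1]-P[0]+P[2]-P[3];print(np.degrees(np.arctan2(d[1],d[0])))
H=np.array([ray_plane("wrist",p,.062,s)[:2] for p in [(257,125),(257,198)]]);d=H[0]-H[1];print(H.round(3),H.mean(0),np.linalg.norm(d),np.degrees(np.arctan2(d[1],d[0])))
E
```

```text
[[0.403 0.267]
 [0.529 0.298]
 [0.555 0.2  ]
 [0.424 0.169]] [0.47789389 0.23341231] [0.13  0.102 0.134 0.1  ]
13.603475438504121
[[0.466 0.28 ]
 [0.489 0.194]] [0.47736487 0.23690435] 0.08877384960943188 104.53544290870146
```

Request:
apply_moves(
  increments=[
    {"tx":2.0,"ty":-11.2,"tz":0,"rx":0,"ry":0,"rz":-0.8,"grip":87},
    {"tx":2.0,"ty":-11.2,"tz":0,"rx":0,"ry":0,"rz":-0.8,"grip":87},
    {"tx":2.0,"ty":-11.2,"tz":0,"rx":0,"ry":0,"rz":-0.8,"grip":87},
    {"tx":2.0,"ty":-11.2,"tz":0,"rx":0,"ry":0,"rz":-0.8,"grip":40},
    {"tx":2.0,"ty":-11.2,"tz":0,"rx":0,"ry":0,"rz":-0.8,"grip":40},
    {"tx":2.0,"ty":-11.2,"tz":0,"rx":0,"ry":0,"rz":-0.8,"grip":40},
    {"tx":2.0,"ty":-11.2,"tz":0,"rx":0,"ry":0,"rz":-0.8,"grip":40},
    {"tx":2.0,"ty":-11.2,"tz":0,"rx":0,"ry":0,"rz":-0.8,"grip":40},
    {"tx":2.0,"ty":-11.2,"tz":0,"rx":0,"ry":0,"rz":-0.8,"grip":40},
    {"tx":2.0,"ty":-11.2,"tz":0,"rx":0,"ry":0,"rz":-0.8,"grip":40},
  ],
)

```text
time_s: 2.25
ee_pos: [0.556, -0.2212, 0.2232]
ee_rot: [3.022, -0.843, 0.001]
wrist_force: [0.2, 0.0, 0.6]
gripper_width: 0.49
```

Request:
apply_moves(
  increments=[
    {"tx":0,"ty":0,"tz":0,"rx":0,"ry":0,"rz":0,"grip":40},
    {"tx":0,"ty":0,"tz":0,"rx":0,"ry":0,"rz":0,"grip":40},
  ],
)

```text
time_s: 2.45
ee_pos: [0.5575, -0.2119, 0.2229]
ee_rot: [-3.029, 0.827, 0.002]
wrist_force: [-0.8, 0.6, 0.9]
gripper_width: 0.467
```

```bash
python3 - <<'E'
from h import *
s,c=wshot("w2"); save(cv2.resize(c[40:280,100:420],(800,600),interpolation=cv2.INTER_CUBIC),"5.png")
E
```

```text
2.45 [ 0.5575 -0.2119  0.2229] jaw deg -30.5
```

View pics/5.png

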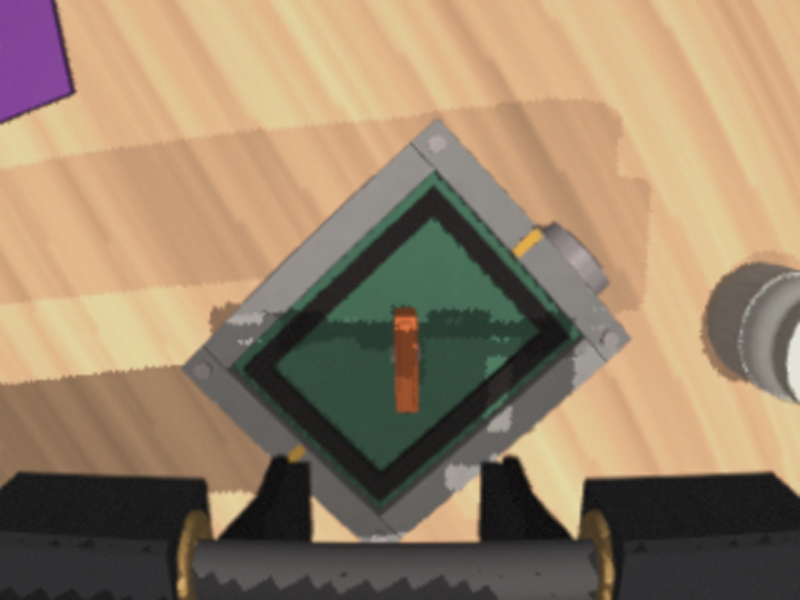

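Picture 5 shows the box from above: marks at crop (529,243) and (297,453), with the orange wing from (405,310) to (407,410). The wing is upright in the image, so the jaws are already nearly square to it.

```bash
python3 - <<'E'
from h import *
s=pickle.load(open("w2.pkl","rb"))
f=lambda pts,z:np.array([ray_plane("wrist",(100+x/2.5,40+y/2.5),z,s)[:2] for x,y in pts])
ang=lambda d:np.degrees(np.arctan2(d[1],d[0])).round(1)
P=f([(437,120),(630,340),(383,545),(184,368)],.07);print("rim",P.round(3).tolist(),P.mean(0),np.linalg.norm(P-np.roll(P,-1,0),axis=1).round(3),ang(P[0]-P[3]+P[1]-P[2]))
P=f([(434,173),(582,338),(380,512),(232,368)],.07);print("inner",P.mean(0),np.linalg.norm(P-np.roll(P,-1,0),axis=1).round(3),ang(P[0]-P[3]+P[1]-P[2]))
P=f([(434,188),(567,337),(380,500),(246,367)],.068);print("seal",P.mean(0),np.linalg.norm(P-np.roll(P,-1,0),axis=1).round(3),ang(P[0]-P[3]+P[1]-P[2]))
M=f([(529,243),(299,453)],.07);print("marks",M,M.mean(0),ang(M[0]-M[1]),np.linalg.norm(M[0]-M[1]))
W=f([(405,310),(407,405)],.096);print("wing",W,W.mean(0),ang(W[0]-W[1]),np.linalg.norm(W[0]-W[1]))
E
```

```text
rim [[0.624, -0.136], [0.655, -0.271], [0.496, -0.304], [0.461, -0.174]] [ 0.55925382 -0.22125778] [0.139 0.162 0.135 0.167] 12.4
inner [ 0.55806863 -0.22186042] [0.105 0.132 0.103 0.132] 12.8
seal [ 0.55785226 -0.22207387] [0.095 0.123 0.095 0.123] 12.8
marks [[ 0.63308172 -0.20563413]
 [ 0.4868919  -0.23923202]] [ 0.55998681 -0.22243307] 12.9 0.15000094071548314
wing [[ 0.56992399 -0.19983779]
 [ 0.54918907 -0.23714003]] [ 0.55955653 -0.21848891] 60.9 0.042677796965251306
```

Request:
apply_moves(
  increments=[
    {"tx":0.03,"ty":-0.2,"tz":-1.0,"rx":0,"ry":0,"rz":0.02,"grip":40},
    {"tx":0.03,"ty":-0.2,"tz":-2.0,"rx":0,"ry":0,"rz":0.02,"grip":40},
    {"tx":0.03,"ty":-0.2,"tz":-2.0,"rx":0,"ry":0,"rz":0.02,"grip":40},
    {"tx":0.03,"ty":-0.2,"tz":-2.0,"rx":0,"ry":0,"rz":0.02,"grip":40},
    {"tx":0.03,"ty":-0.2,"tz":-2.0,"rx":0,"ry":0,"rz":0.02,"grip":40},
  ],
)

```text
time_s: 3.0
ee_pos: [0.5599, -0.2222, 0.1459]
ee_rot: [-3.038, 0.799, -0.006]
wrist_force: [-0.4, 0.1, 0.3]
gripper_width: 0.46
```

Request:
apply_moves(
  increments=[
    {"tx":-0.03,"ty":0,"tz":-0.6,"rx":0,"ry":0,"rz":0,"grip":40},
    {"tx":-0.03,"ty":0,"tz":-1.2,"rx":0,"ry":0,"rz":0,"grip":40},
    {"tx":-0.03,"ty":0,"tz":-1.86,"rx":0,"ry":0,"rz":0,"grip":40},
    {"tx":-0.03,"ty":0,"tz":-1.86,"rx":0,"ry":0,"rz":0,"grip":40},
    {"tx":-0.03,"ty":0,"tz":-1.86,"rx":0,"ry":0,"rz":0,"grip":40},
  ],
)

```text
time_s: 3.5
ee_pos: [0.5582, -0.2228, 0.0709]
ee_rot: [3.038, -0.801, 0.003]
wrist_force: [0.5, -0.2, 0.8]
gripper_width: 0.456
```

Request:
apply_moves(
  increments=[
    {"tx":0,"ty":0,"tz":0,"rx":0,"ry":0,"rz":0,"grip":0},
    {"tx":0,"ty":0,"tz":0,"rx":0,"ry":0,"rz":0,"grip":0},
    {"tx":0,"ty":0,"tz":0,"rx":0,"ry":0,"rz":0,"grip":0},
    {"tx":0,"ty":0,"tz":0,"rx":0,"ry":0,"rz":0,"grip":0},
    {"tx":0,"ty":0,"tz":0,"rx":0,"ry":0,"rz":0,"grip":0},
    {"tx":0,"ty":0,"tz":0,"rx":0,"ry":0,"rz":0,"grip":0},
  ],
  newtons=20,
)

```text
time_s: 4.1
ee_pos: [0.5568, -0.2225, 0.0694]
ee_rot: [-3.037, 0.801, 0.0]
wrist_force: [-1.7, 0.9, 2.4]
gripper_width: 0.063
```

The reported opening is 5.5 mm, but the wing is 10 mm thick. I'll look before turning.

```bash
python3 - <<'E'
from h import *
s,c=wshot("w3"); print(s["gripper_width"],s["wrist_force"]); b=env.camera("side");a=env.camera("scene")
save(np.hstack([cv2.resize(c[140:300,170:340],(400,376)),cv2.resize(b[195:295,250:356],(400,376),interpolation=cv2.INTER_CUBIC)]),"6.png")
E
```

```text
4.1 [ 0.5568 -0.2225  0.0694] jaw deg -29.6
0.06264043039231086 [-1.65270889  0.92869585  2.37983936]
```

View pics/6.png

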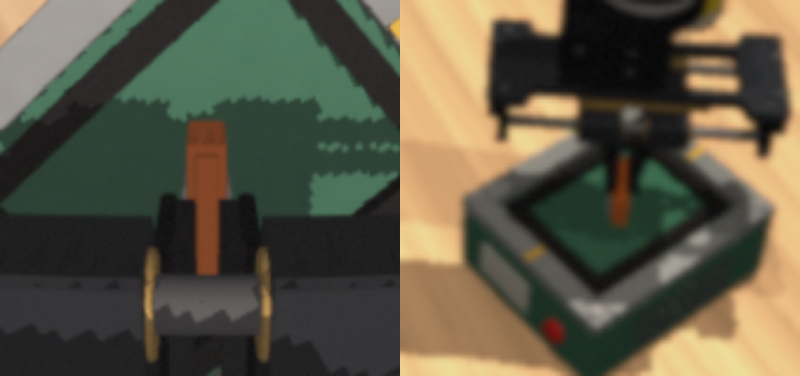

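Picture 6 shows the wing held between the pads and square to them (the wing at crop (207,200)). The low opening reading is probably finger flex. The turn needed is 12.8° − 60.4° = −47.6° (−0.83 rad).

Request:
apply_moves(
  increments=[
    {"tx":0,"ty":0,"tz":0,"rx":0,"ry":0,"rz":-0.1,"grip":0},
    {"tx":0,"ty":0,"tz":0,"rx":0,"ry":0,"rz":-0.2,"grip":0},
    {"tx":0,"ty":0,"tz":0,"rx":0,"ry":0,"rz":-0.3,"grip":0},
    {"tx":0,"ty":0,"tz":0,"rx":0,"ry":0,"rz":-0.4,"grip":0},
    {"tx":0,"ty":0,"tz":0,"rx":0,"ry":0,"rz":-0.5,"grip":0},
    {"tx":0,"ty":0,"tz":0,"rx":0,"ry":0,"rz":-0.6,"grip":0},
    {"tx":0,"ty":0,"tz":0,"rx":0,"ry":0,"rz":-0.7,"grip":0},
    {"tx":0,"ty":0,"tz":0,"rx":0,"ry":0,"rz":-0.8,"grip":0},
    {"tx":0,"ty":0,"tz":0,"rx":0,"ry":0,"rz":-0.83,"grip":0},
    {"tx":0,"ty":0,"tz":0,"rx":0,"ry":0,"rz":-0.83,"grip":0},
  ],
)

```text
time_s: 5.25
ee_pos: [0.5559, -0.2214, 0.0694]
ee_rot: [-2.456, 1.958, 0.006]
wrist_force: [-5.4, 5.0, 7.6]
gripper_width: 0.06
```

Request:
apply_moves(
  increments=[
    {"tx":0,"ty":0,"tz":0,"rx":0,"ry":0,"rz":0,"grip":0},
    {"tx":0,"ty":0,"tz":0,"rx":0,"ry":0,"rz":0,"grip":0},
  ],
)

```text
time_s: 5.45
ee_pos: [0.556, -0.2214, 0.0693]
ee_rot: [-2.457, 1.957, 0.006]
wrist_force: [-5.0, 3.6, 8.4]
gripper_width: 0.063
```

The jaws are at −77.1°, which puts the wing at 12.9°. I'll open, rise and check.

Request:
apply_moves(
  increments=[
    {"tx":0,"ty":0,"tz":0,"rx":0,"ry":0,"rz":0,"grip":40},
    {"tx":0,"ty":0,"tz":0,"rx":0,"ry":0,"rz":0,"grip":40},
    {"tx":0,"ty":0,"tz":0,"rx":0,"ry":0,"rz":0,"grip":40},
    {"tx":0,"ty":0,"tz":0,"rx":0,"ry":0,"rz":0,"grip":40},
    {"tx":0,"ty":0,"tz":1.0,"rx":0,"ry":0,"rz":0,"grip":40},
    {"tx":0,"ty":0,"tz":2.0,"rx":0,"ry":0,"rz":0,"grip":40},
    {"tx":0,"ty":0,"tz":3.2,"rx":0,"ry":0,"rz":0,"grip":40},
    {"tx":0,"ty":0,"tz":3.2,"rx":0,"ry":0,"rz":0,"grip":40},
    {"tx":0,"ty":0,"tz":3.2,"rx":0,"ry":0,"rz":0,"grip":40},
    {"tx":0,"ty":0,"tz":3.2,"rx":0,"ry":0,"rz":0,"grip":40},
  ],
)

```text
time_s: 6.45
ee_pos: [0.5564, -0.2221, 0.1958]
ee_rot: [2.456, -1.958, -0.003]
wrist_force: [0.4, -0.6, -0.3]
gripper_width: 0.46
```

```bash
python3 - <<'E'
from h import *
s,c=wshot("w4"); print(s["wrist_force"].round(1)); save(cv2.resize(c[40:280,100:420],(800,600),interpolation=cv2.INTER_CUBIC),"7.png")
E
```

```text
6.45 [ 0.5564 -0.2221  0.1958] jaw deg -77.1
[ 0.4 -0.6 -0.3]
```

View pics/7.png

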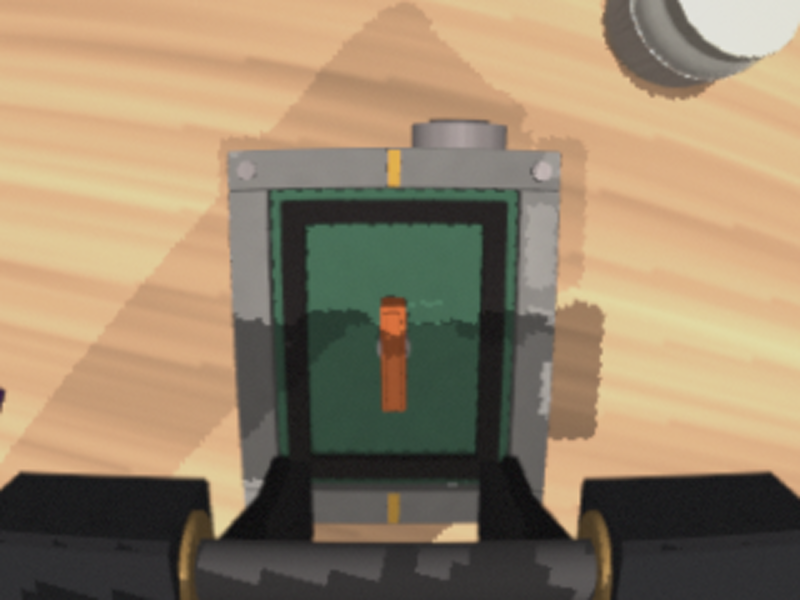

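```bash
python3 - <<'E'
from h import *
s=pickle.load(open("w4.pkl","rb"))
f=lambda pts,z:np.array([ray_plane("wrist",(100+x/2.5,40+y/2.5),z,s)[:2] for x,y in pts])
ang=lambda d:np.degrees(np.arctan2(d[1],d[0])).round(1)
M=f([(394,168),(393,507)],.07);print("marks",M.mean(0),ang(M[0]-M[1]),np.linalg.norm(M[0]-M[1]))
P=f([(271,191),(518,191),(510,485),(280,485)],.07);print("inner",P.mean(0),np.linalg.norm(P-np.roll(P,-1,0),axis=1).round(3),ang(P[0]-P[3]+P[1]-P[2]))
c=np.load("w4.npy");hsv=cv2.cvtColor(c,cv2.COLOR_RGB2HSV)
m=cv2.inRange(hsv,(3,130,60),(18,255,255));m[:,:240]=0;m[:,280:]=0;m[:150]=0;m[206:]=0
ys,xs=np.nonzero(m)
cen=[(xs[ys==r].mean(),r) for r in np.unique(ys) if (ys==r).sum()>5]
a=np.array(cen);W=np.array([ray_plane("wrist",p,.096,s)[:2] for p in (cen[2],cen[-3])]);print("wing",a[[0,-1]],W.mean(0),ang(W[0]-W[1]),np.linalg.norm(W[0]-W[1]))
E
```

```text
marks [ 0.5571084  -0.22196005] 12.8 0.1526792475061817
inner [ 0.55816642 -0.22228922] [0.103 0.133 0.106 0.133] 13.1
wing [[256.5 159. ]
 [257.  203. ]] [ 0.56051205 -0.22085481] 12.9 0.0409148416735115
```

Request:
apply_moves(
  increments=[
    {"tx":-1.95,"ty":11.43,"tz":0,"rx":0,"ry":0,"rz":1.59,"grip":60},
    {"tx":-1.95,"ty":11.43,"tz":0,"rx":0,"ry":0,"rz":1.59,"grip":60},
    {"tx":-1.95,"ty":11.43,"tz":0,"rx":0,"ry":0,"rz":1.59,"grip":60},
    {"tx":-1.95,"ty":11.43,"tz":0,"rx":0,"ry":0,"rz":1.59,"grip":60},
    {"tx":-1.95,"ty":11.43,"tz":0,"rx":0,"ry":0,"rz":1.59,"grip":60},
    {"tx":-1.95,"ty":11.43,"tz":0,"rx":0,"ry":0,"rz":1.59,"grip":60},
    {"tx":-1.95,"ty":11.43,"tz":0,"rx":0,"ry":0,"rz":1.59,"grip":60},
    {"tx":-1.95,"ty":11.43,"tz":0,"rx":0,"ry":0,"rz":1.59,"grip":60},
    {"tx":-1.95,"ty":11.43,"tz":0,"rx":0,"ry":0,"rz":1.59,"grip":60},
    {"tx":-1.95,"ty":11.43,"tz":0,"rx":0,"ry":0,"rz":1.59,"grip":60},
  ],
)

```text
time_s: 7.5
ee_pos: [0.4754, 0.2412, 0.195]
ee_rot: [-3.13, -0.266, 0.005]
wrist_force: [-0.5, -1.2, -0.7]
gripper_width: 0.687
```

Request:
apply_moves(
  increments=[
    {"tx":0,"ty":0,"tz":0,"rx":0,"ry":0,"rz":0,"grip":60},
    {"tx":0,"ty":0,"tz":0,"rx":0,"ry":0,"rz":0,"grip":60},
    {"tx":0,"ty":0,"tz":0,"rx":0,"ry":0,"rz":0,"grip":60},
  ],
)

```text
time_s: 7.8
ee_pos: [0.4795, 0.2321, 0.1966]
ee_rot: [3.132, 0.232, -0.001]
wrist_force: [-0.1, -0.1, -0.3]
gripper_width: 0.687
```

The wing measures 12.9° against marks at 12.8°, so it is aligned. Next I descend on the handle.

Request:
apply_moves(
  increments=[
    {"tx":-0.04,"ty":0.06,"tz":-0.5,"rx":0,"ry":0,"rz":0.092,"grip":60},
    {"tx":-0.04,"ty":0.06,"tz":-1.5,"rx":0,"ry":0,"rz":0.092,"grip":60},
    {"tx":-0.04,"ty":0.06,"tz":-2.2,"rx":0,"ry":0,"rz":0.092,"grip":60},
    {"tx":-0.04,"ty":0.06,"tz":-2.9,"rx":0,"ry":0,"rz":0.092,"grip":60},
    {"tx":-0.04,"ty":0.06,"tz":-3.5,"rx":0,"ry":0,"rz":0.092,"grip":60},
    {"tx":-0.04,"ty":0.06,"tz":-3.93,"rx":0,"ry":0,"rz":0.092,"grip":60},
    {"tx":-0.04,"ty":0.06,"tz":-3.93,"rx":0,"ry":0,"rz":0.092,"grip":60},
    {"tx":-0.04,"ty":0.06,"tz":-3.93,"rx":0,"ry":0,"rz":0.092,"grip":60},
    {"tx":-0.04,"ty":0.06,"tz":-3.93,"rx":0,"ry":0,"rz":0.092,"grip":60},
  ],
)

```text
time_s: 8.7
ee_pos: [0.4786, 0.2367, 0.0412]
ee_rot: [-3.117, -0.382, -0.003]
wrist_force: [0.7, 0.4, 0.9]
gripper_width: 0.692
```

Request:
apply_moves(
  increments=[
    {"tx":0,"ty":0,"tz":0,"rx":0,"ry":0,"rz":0,"grip":0},
    {"tx":0,"ty":0,"tz":0,"rx":0,"ry":0,"rz":0,"grip":0},
    {"tx":0,"ty":0,"tz":0,"rx":0,"ry":0,"rz":0,"grip":0},
    {"tx":0,"ty":0,"tz":0,"rx":0,"ry":0,"rz":0,"grip":0},
    {"tx":0,"ty":0,"tz":0,"rx":0,"ry":0,"rz":0,"grip":0},
    {"tx":0,"ty":0,"tz":0,"rx":0,"ry":0,"rz":0,"grip":0},
    {"tx":0,"ty":0,"tz":0,"rx":0,"ry":0,"rz":0,"grip":0},
    {"tx":0,"ty":0,"tz":0,"rx":0,"ry":0,"rz":0,"grip":0},
  ],
  newtons=50,
)

```text
time_s: 9.5
ee_pos: [0.4791, 0.2376, 0.041]
ee_rot: [-3.117, -0.385, -0.006]
wrist_force: [-2.1, -0.6, 17.5]
gripper_width: 0.07
```

Request:
apply_moves(
  increments=[
    {"tx":0,"ty":0,"tz":0.3,"rx":0,"ry":0,"rz":0,"grip":0},
    {"tx":0,"ty":0,"tz":0.8,"rx":0,"ry":0,"rz":0,"grip":0},
    {"tx":0,"ty":0,"tz":1.6,"rx":0,"ry":0,"rz":0,"grip":0},
    {"tx":0,"ty":0,"tz":2.4,"rx":0,"ry":0,"rz":0,"grip":0},
    {"tx":0,"ty":0,"tz":3.2,"rx":0,"ry":0,"rz":0,"grip":0},
    {"tx":0,"ty":0,"tz":3.2,"rx":0,"ry":0,"rz":0,"grip":0},
    {"tx":0,"ty":0,"tz":3.2,"rx":0,"ry":0,"rz":0,"grip":0},
  ],
)

```text
time_s: 10.2
ee_pos: [0.4776, 0.2371, 0.1689]
ee_rot: [-3.117, -0.385, -0.002]
wrist_force: [-0.6, -0.3, -0.4]
gripper_width: 0.003
```

```bash
python3 - <<'E'
from h import *
s,c=wshot("w5");b=env.camera("side"); print(s["ee_rot"],s["wrist_force"].round(1)); save(np.hstack([cv2.resize(c[100:340,130:386],(450,422),interpolation=cv2.INTER_CUBIC),cv2.resize(b[60:220,155:285],(343,422))]),"8.png")
E
```

```text
10.2 [0.4776 0.2371 0.1689] jaw deg 14.1
[-3.11676115e+00 -3.85351244e-01 -2.24656386e-03] [-0.6 -0.3 -0.4]
```

View pics/8.png

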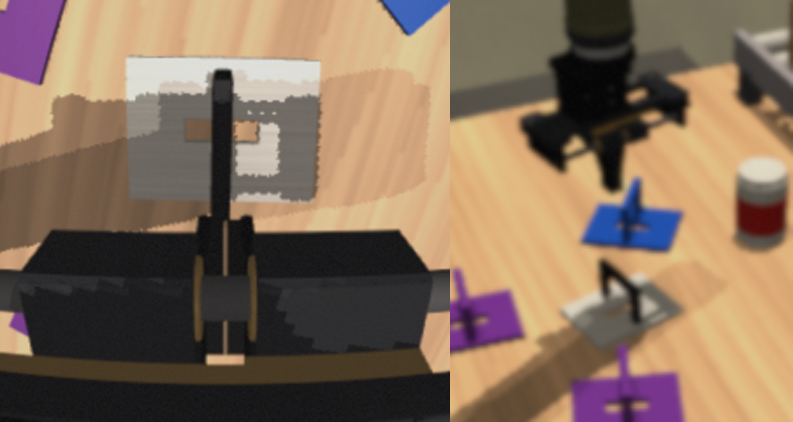

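The grip slipped off and the cover stayed on the bench. The jaws are shut and the handle is standing where it was. The narrow readings suggest the fingertips are higher than the reported TCP, so I'll check against the side view (tip at about pixel (216.7,130.8)).

```bash
python3 - <<'E'
from h import *
s=env.state();print(s["ee_pos"])
p=env.camera_params("side")
for z in(.169,.18,.19,.2): print(z,cv2.projectPoints(np.array([[.4776,.2371,z]]),np.array(p["rvec"]),np.array(p["tvec"]),np.array(p["mtx"]),None)[0].ravel().round(1))
c=np.load("w5.npy")
P=lambda x,y:(130+x/1.758,100+y/1.758)
s=pickle.load(open("w5.pkl","rb"))
Q=np.array([ray_plane("wrist",P(*q),.008,s)[:2] for q in [(126,57),(320,61),(319,203),(128,196)]]);print(Q.mean(0),np.linalg.norm(Q-np.roll(Q,-1,0),axis=1).round(3));d=Q[1]-Q[0]+Q[2]-Q[3];print(np.degrees(np.arctan2(d[1],d[0])))
# dark column profile of finger in side view
b=env.camera("side");print(b[118:150,210:224].mean(2).min(1).round(0))
save(cv2.resize(b[80:160,170:270],(800,640)),"side_tip.png")
E
```

```text
[0.4765719  0.23651589 0.16697884]
0.169 [216.6 136.6]
0.18 [216.4 133.7]
0.19 [216.2 131.1]
0.2 [216.  128.4]
[0.4774754  0.23464404] [0.13  0.101 0.137 0.098]
12.419108597102355
[ 12.   9.   5.   7.   8.   8.   7.   7.   7.   6.   7.   7.   9.  22.
  60. 103.  93.  83.  75.  70.  68.  63.  48.  42.  42.  41.  40.  45.
  47.  43.  42.  43.]
```

The fingertips really end about 20 mm above the reported TCP: the side view shows them at z≈0.188 when 0.169 is reported, and both grips agree with this. I'll regrasp 20 mm lower, since the cover has not moved (0.4775, 0.2345, about 13°).

Request:
apply_moves(
  increments=[
    {"tx":0,"ty":-0.05,"tz":-0.3,"rx":0,"ry":0,"rz":-0.01,"grip":60},
    {"tx":0,"ty":-0.05,"tz":-0.6,"rx":0,"ry":0,"rz":-0.01,"grip":60},
    {"tx":0,"ty":-0.05,"tz":-0.9,"rx":0,"ry":0,"rz":-0.01,"grip":60},
    {"tx":0,"ty":-0.05,"tz":-1.2,"rx":0,"ry":0,"rz":-0.01,"grip":60},
    {"tx":0,"ty":-0.05,"tz":-1.8,"rx":0,"ry":0,"rz":-0.01,"grip":60},
    {"tx":0,"ty":-0.05,"tz":-2.5,"rx":0,"ry":0,"rz":-0.01,"grip":60},
    {"tx":0,"ty":-0.05,"tz":-3.2,"rx":0,"ry":0,"rz":-0.01,"grip":60},
    {"tx":0,"ty":-0.05,"tz":-3.7,"rx":0,"ry":0,"rz":-0.01,"grip":60},
    {"tx":0,"ty":-0.05,"tz":-3.7,"rx":0,"ry":0,"rz":-0.01,"grip":60},
    {"tx":0,"ty":-0.05,"tz":-3.7,"rx":0,"ry":0,"rz":-0.01,"grip":60},
  ],
)

```text
time_s: 11.35
ee_pos: [0.4772, 0.2346, 0.0195]
ee_rot: [3.119, 0.369, -0.001]
wrist_force: [0.1, 0.1, 0.2]
gripper_width: 0.681
```

Request:
apply_moves(
  increments=[
    {"tx":0,"ty":0,"tz":0,"rx":0,"ry":0,"rz":0,"grip":0},
    {"tx":0,"ty":0,"tz":0,"rx":0,"ry":0,"rz":0,"grip":0},
    {"tx":0,"ty":0,"tz":0,"rx":0,"ry":0,"rz":0,"grip":0},
    {"tx":0,"ty":0,"tz":0,"rx":0,"ry":0,"rz":0,"grip":0},
    {"tx":0,"ty":0,"tz":0,"rx":0,"ry":0,"rz":0,"grip":0},
    {"tx":0,"ty":0,"tz":0,"rx":0,"ry":0,"rz":0,"grip":0},
    {"tx":0,"ty":0,"tz":0,"rx":0,"ry":0,"rz":0,"grip":0},
    {"tx":0,"ty":0,"tz":0,"rx":0,"ry":0,"rz":0,"grip":0},
  ],
  newtons=50,
)

```text
time_s: 12.15
ee_pos: [0.477, 0.2348, 0.0199]
ee_rot: [3.12, 0.37, -0.001]
wrist_force: [-1.4, 0.5, 1.4]
gripper_width: 0.129
```

The opening is now 11.2 mm on the 12 mm bar, and side force is small. Next I lift and look.

Request:
apply_moves(
  increments=[
    {"tx":0,"ty":0,"tz":0.3,"rx":0,"ry":0,"rz":0,"grip":0},
    {"tx":0,"ty":0,"tz":0.8,"rx":0,"ry":0,"rz":0,"grip":0},
    {"tx":0,"ty":0,"tz":1.6,"rx":0,"ry":0,"rz":0,"grip":0},
    {"tx":0,"ty":0,"tz":2.4,"rx":0,"ry":0,"rz":0,"grip":0},
    {"tx":0,"ty":0,"tz":3.2,"rx":0,"ry":0,"rz":0,"grip":0},
    {"tx":0,"ty":0,"tz":3.6,"rx":0,"ry":0,"rz":0,"grip":0},
    {"tx":0,"ty":0,"tz":3.6,"rx":0,"ry":0,"rz":0,"grip":0},
    {"tx":0,"ty":0,"tz":3.6,"rx":0,"ry":0,"rz":0,"grip":0},
  ],
)

```text
time_s: 12.95
ee_pos: [0.4768, 0.2346, 0.1633]
ee_rot: [3.119, 0.37, -0.001]
wrist_force: [0.4, 0.6, -3.8]
gripper_width: 0.131
```

```bash
python3 - <<'E'
from h import *
s,c=wshot("w6"); print(s["gripper_width"],s["wrist_force"].round(1)); save(cv2.resize(c[80:320,97:417],(800,600),interpolation=cv2.INTER_CUBIC),"9.png")
E
```

```text
12.95 [0.4768 0.2346 0.1633] jaw deg 13.5
0.13096702100694496 [ 0.4  0.6 -3.8]
```

View pics/9.png

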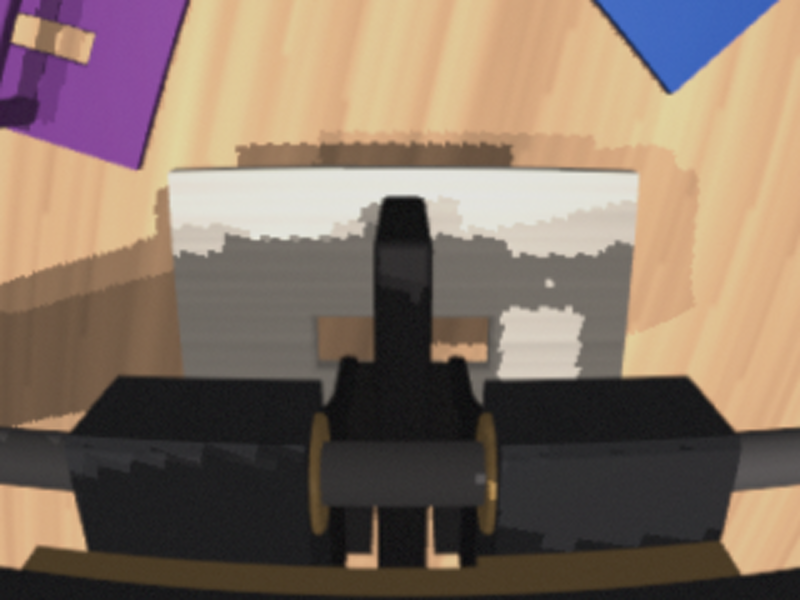

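The cover is held (3.8 N, opening 11.4 mm). The plate's far edge runs from crop (170,170) to (637,172), and the slot spans x 316–489 and y 317–362. Next I work out its centre and yaw.

```bash
python3 - <<'E'
from h import *
s=pickle.load(open("w6.pkl","rb"));R=cv2.Rodrigues(np.array(s["ee_rot"]))[0]
z=s["ee_pos"][2]-.012
f=lambda pts:np.array([R.T@(ray_plane("wrist",(97+x/2.5,80+y/2.5),z,s)-s["ee_pos"]) for x,y in pts])
E=f([(170,171),(637,172)]);S=f([(316,317),(489,317),(488,361),(317,362)])
print("edge (tool)",E.round(4),np.linalg.norm(E[0]-E[1]));print("slot",S.round(4),S.mean(0).round(4),np.linalg.norm(S-np.roll(S,-1,0),axis=1).round(4))
for q in (E[1]-E[0],S[1]-S[0]+S[2]-S[3]):print(np.degrees(np.arctan2(q[1],q[0])).round(2))
print(R@[1,0,0],R@[0,1,0])
E
```

```text
edge (tool) [[-0.0644 -0.0498  0.012 ]
 [ 0.0649 -0.0498  0.0119]] 0.12924120137294823
slot [[-0.0245 -0.0076  0.012 ]
 [ 0.0245 -0.0077  0.012 ]
 [ 0.0247  0.0057  0.012 ]
 [-0.0247  0.0061  0.012 ]] [ 0.     -0.0009  0.012 ] [0.0489 0.0134 0.0494 0.0138]
0.03
-0.28
[ 9.72293924e-01  2.33760390e-01 -7.77646506e-04] [ 2.33760627e-01 -9.72294152e-01  2.27861547e-04]
```

The cover is centred on the TCP within 1 mm with zero relative yaw. I'll carry it above the box centre (0.558, −0.222, yaw 12.9°).

Request:
apply_moves(
  increments=[
    {"tx":0.1,"ty":-0.5,"tz":0,"rx":0,"ry":0,"rz":-0.01,"grip":0},
    {"tx":0.28,"ty":-1.6,"tz":0,"rx":0,"ry":0,"rz":-0.01,"grip":0},
    {"tx":0.5,"ty":-2.8,"tz":0,"rx":0,"ry":0,"rz":-0.01,"grip":0},
    {"tx":0.71,"ty":-4.0,"tz":0,"rx":0,"ry":0,"rz":-0.01,"grip":0},
    {"tx":0.93,"ty":-5.2,"tz":0,"rx":0,"ry":0,"rz":-0.01,"grip":0},
    {"tx":1.14,"ty":-6.4,"tz":0,"rx":0,"ry":0,"rz":-0.01,"grip":0},
    {"tx":1.35,"ty":-7.6,"tz":0,"rx":0,"ry":0,"rz":-0.01,"grip":0},
    {"tx":1.57,"ty":-8.8,"tz":0,"rx":0,"ry":0,"rz":-0.01,"grip":0},
    {"tx":1.74,"ty":-9.8,"tz":0,"rx":0,"ry":0,"rz":-0.01,"grip":0},
    {"tx":1.87,"ty":-10.5,"tz":0,"rx":0,"ry":0,"rz":-0.01,"grip":0},
  ],
)

```text
time_s: 14.0
ee_pos: [0.5503, -0.1899, 0.1627]
ee_rot: [3.12, 0.347, -0.004]
wrist_force: [0.3, -0.1, -4.0]
gripper_width: 0.131
```

Request:
apply_moves(
  increments=[
    {"tx":0.08,"ty":-0.45,"tz":0,"rx":0,"ry":0,"rz":0,"grip":0},
    {"tx":0.16,"ty":-0.91,"tz":0,"rx":0,"ry":0,"rz":0,"grip":0},
    {"tx":0.16,"ty":-0.91,"tz":0,"rx":0,"ry":0,"rz":0,"grip":0},
    {"tx":0.16,"ty":-0.91,"tz":0,"rx":0,"ry":0,"rz":0,"grip":0},
  ],
)

```text
time_s: 14.4
ee_pos: [0.5572, -0.222, 0.1626]
ee_rot: [-3.121, -0.351, 0.004]
wrist_force: [-1.1, -0.4, -4.7]
gripper_width: 0.132
```

Request:
apply_moves(
  increments=[
    {"tx":0.02,"ty":0,"tz":-0.3,"rx":0,"ry":0,"rz":0,"grip":0},
    {"tx":0.02,"ty":0,"tz":-0.7,"rx":0,"ry":0,"rz":0,"grip":0},
    {"tx":0.02,"ty":0,"tz":-1.0,"rx":0,"ry":0,"rz":0,"grip":0},
    {"tx":0.02,"ty":0,"tz":-1.0,"rx":0,"ry":0,"rz":0,"grip":0},
    {"tx":0.02,"ty":0,"tz":-1.0,"rx":0,"ry":0,"rz":0,"grip":0},
  ],
)

```text
time_s: 14.9
ee_pos: [0.559, -0.2211, 0.1233]
ee_rot: [-3.121, -0.355, 0.002]
wrist_force: [0.4, -0.0, -3.7]
gripper_width: 0.133
```

```bash
python3 - <<'E'
from h import *
s,c=wshot("w7"); print(s["gripper_width"],s["wrist_force"].round(1)); save(cv2.resize(c[80:320,97:417],(800,600),interpolation=cv2.INTER_CUBIC),"10.png")
E
```

```text
14.9 [ 0.559  -0.2211  0.1233] jaw deg 13.0
0.13298921881473802 [ 0.4 -0.  -3.7]
```

View pics/10.png

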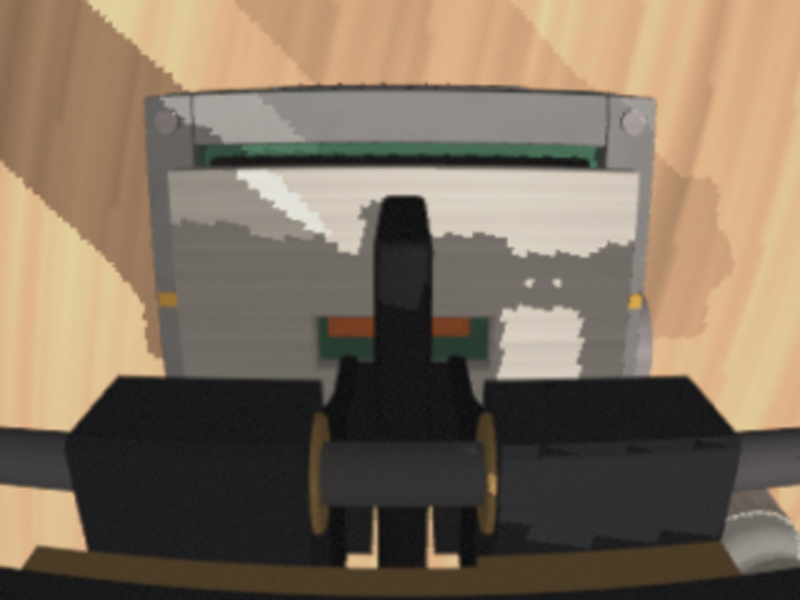

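Picture 10 shows the wing through the slot (crop x 328–469 inside the slot's 320–489), the marks at (168,299) and (636,301), and the rim's far edge at y≈97. Next I check the offsets.

```bash
python3 - <<'E'
from h import *
s=pickle.load(open("w7.pkl","rb"));R=cv2.Rodrigues(np.array(s["ee_rot"]))[0]
f=lambda pts,z:np.array([R.T@(ray_plane("wrist",(97+x/2.5,80+y/2.5),z,s)-s["ee_pos"]) for x,y in pts])[:,:2].round(4)
zt=s["ee_pos"][2]-.012
print("rim far",f([(147,97),(655,98)],.07).tolist());print("inner far",f([(195,146),(607,146)],.07).tolist())
print("marks",f([(168,299),(636,301)],.07).tolist());print("plate far",f([(167,171),(639,172)],zt).tolist())
print("wing ends near edge z.092/.096",f([(328,337),(469,337)],.092).tolist(),f([(328,337),(469,337)],.096).tolist());print("slot far/near",f([(319,317),(489,317)],zt).tolist(),f([(320,360),(488,360)],zt-.008).tolist())
E
```

```text
rim far [[-0.0848, -0.0697], [0.0836, -0.0696]]
inner far [[-0.0685, -0.0526], [0.0674, -0.0528]]
marks [[-0.0819, 0.0003], [0.0816, 0.0008]]
plate far [[-0.0653, -0.0499], [0.0655, -0.0498]]
wing ends near edge z.092/.096 [[-0.0233, 0.0056], [0.0208, 0.0055]] [[-0.0228, 0.0041], [0.0204, 0.004]]
slot far/near [[-0.0236, -0.0076], [0.0245, -0.0077]] [[-0.0247, 0.0088], [0.0257, 0.0087]]
```

Offsets are under 1 mm and yaw agrees. I'll descend slowly, watching the force.

Request:
apply_moves(
  increments=[
    {"tx":-0.015,"ty":-0.015,"tz":-0.15,"rx":0,"ry":0,"rz":0,"grip":0},
    {"tx":-0.015,"ty":-0.015,"tz":-0.3,"rx":0,"ry":0,"rz":0,"grip":0},
    {"tx":-0.015,"ty":-0.015,"tz":-0.45,"rx":0,"ry":0,"rz":0,"grip":0},
    {"tx":-0.015,"ty":-0.015,"tz":-0.6,"rx":0,"ry":0,"rz":0,"grip":0},
    {"tx":-0.015,"ty":-0.015,"tz":-0.6,"rx":0,"ry":0,"rz":0,"grip":0},
    {"tx":-0.015,"ty":-0.015,"tz":-0.6,"rx":0,"ry":0,"rz":0,"grip":0},
  ],
)

```text
time_s: 15.55
ee_pos: [0.5587, -0.2221, 0.0997]
ee_rot: [3.122, 0.354, -0.0]
wrist_force: [-0.2, -0.1, -3.4]
gripper_width: 0.133
```

Request:
apply_moves(
  increments=[
    {"tx":0,"ty":0,"tz":-0.08,"rx":0,"ry":0,"rz":0,"grip":0},
    {"tx":0,"ty":0,"tz":-0.16,"rx":0,"ry":0,"rz":0,"grip":0},
    {"tx":0,"ty":0,"tz":-0.24,"rx":0,"ry":0,"rz":0,"grip":0},
    {"tx":0,"ty":0,"tz":-0.3,"rx":0,"ry":0,"rz":0,"grip":0},
    {"tx":0,"ty":0,"tz":-0.3,"rx":0,"ry":0,"rz":0,"grip":0},
    {"tx":0,"ty":0,"tz":-0.3,"rx":0,"ry":0,"rz":0,"grip":0},
  ],
)

```text
time_s: 16.15
ee_pos: [0.5588, -0.2221, 0.088]
ee_rot: [3.122, 0.354, 0.0]
wrist_force: [-0.2, 0.0, -4.8]
gripper_width: 0.127
```

Underside ≈68 mm, and the plate has passed the rim top and the wing without touching. Next I press in small steps.

Request:
apply_moves(
  increments=[
    {"tx":0,"ty":0,"tz":-0.05,"rx":0,"ry":0,"rz":0,"grip":0},
    {"tx":0,"ty":0,"tz":-0.1,"rx":0,"ry":0,"rz":0,"grip":0},
    {"tx":0,"ty":0,"tz":-0.1,"rx":0,"ry":0,"rz":0,"grip":0},
    {"tx":0,"ty":0,"tz":-0.1,"rx":0,"ry":0,"rz":0,"grip":0},
  ],
  newtons=60,
)

```text
time_s: 16.55
ee_pos: [0.559, -0.2222, 0.0845]
ee_rot: [-3.122, -0.354, -0.001]
wrist_force: [-1.8, 1.1, 3.3]
gripper_width: 0.133
```

Request:
apply_moves(
  increments=[
    {"tx":0,"ty":0,"tz":-0.05,"rx":0,"ry":0,"rz":0,"grip":0},
    {"tx":0,"ty":0,"tz":-0.1,"rx":0,"ry":0,"rz":0,"grip":0},
    {"tx":0,"ty":0,"tz":-0.1,"rx":0,"ry":0,"rz":0,"grip":0},
    {"tx":0,"ty":0,"tz":-0.1,"rx":0,"ry":0,"rz":0,"grip":0},
  ],
  newtons=60,
)

```text
time_s: 16.95
ee_pos: [0.5591, -0.2222, 0.0818]
ee_rot: [-3.121, -0.354, -0.002]
wrist_force: [-5.3, 2.4, 13.2]
gripper_width: 0.13
```

Request:
apply_moves(
  increments=[
    {"tx":0,"ty":0,"tz":-0.03,"rx":0,"ry":0,"rz":0,"grip":0},
    {"tx":0,"ty":0,"tz":-0.06,"rx":0,"ry":0,"rz":0,"grip":0},
    {"tx":0,"ty":0,"tz":-0.06,"rx":0,"ry":0,"rz":0,"grip":0},
    {"tx":0,"ty":0,"tz":-0.06,"rx":0,"ry":0,"rz":0,"grip":0},
  ],
)

```text
time_s: 17.35
ee_pos: [0.5592, -0.2222, 0.0817]
ee_rot: [-3.12, -0.354, -0.003]
wrist_force: [-10.0, 5.7, 26.6]
gripper_width: 0.13
```

```bash
python3 - <<'E'
from h import *
s,c=wshot("w8"); b=env.camera("side");print(s["gripper_width"],s["wrist_force"].round(1),s["wrist_torque"].round(2)); save(np.hstack([cv2.resize(c[80:320,97:417],(480,360),interpolation=cv2.INTER_CUBIC),cv2.resize(b[190:295,250:343],(319,360),interpolation=cv2.INTER_CUBIC)]),"11.png")
E
```

```text
17.35 [ 0.5592 -0.2222  0.0817] jaw deg 12.9
0.13023254030875903 [-10.    5.7  26.6] [ 1.14  2.53 -0.01]
```

View pics/11.png

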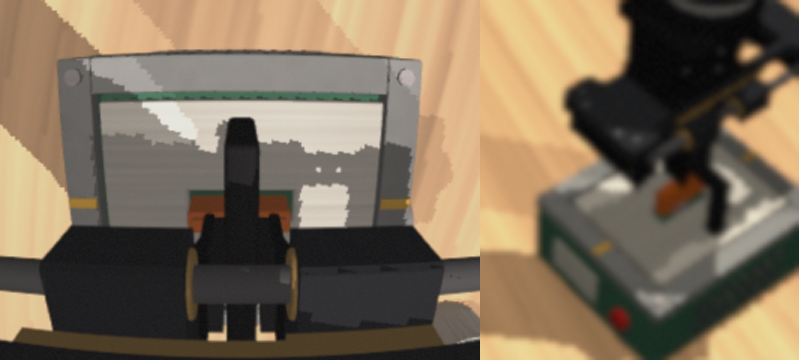

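Picture 11 shows the plate flush in the rim, with the wing standing through the slot at (240,215). A further 13 N moved the tool only 0.1 mm, so the cover is on its stop. I'll hand in while holding.

```bash
python3 -c "
from rig import env
s=env.state();print(s['time_s'],s['ee_pos'],s['wrist_force'],s['gripper_width']);print(env.hand_in())"
```

```text
17.45 [ 0.5591855  -0.22221118  0.08165399] [-10.76558832   5.20808649  27.06984252] 0.1325124042627137
the job is handed in; nothing more can be done
None
```

The wing is turned in line with the yellow marks, and the metal cover is over it and pressed fully down. I handed the job in at 17.5 s with the gripper still holding the cover down.

**Last checks**
- **Wing:** it measured 12.9° against 12.8° for the marks. It was turned about −48° in all.
- **Cover:** the reported tool height puts its underside at about 62 mm, and the last picture shows it flush in the rim with the wing through the slot.
- **Press:** 27 N down with a 60 N grip. An extra 13 N moved it only 0.1 mm, so it is on the stop.

**What disagreed**
- **Failed first grasp:** my first grip on the handle slipped off. The side view showed the fingertips about 20 mm above the reported TCP. I regripped 20 mm lower, and the cover had not shifted.
- **Wing grip:** it was made before I knew this, so it probably held only the narrow crest. The turn still came out right.
- **Sideways force:** about 12 N remains at the wrist while pressing. I left it, since nothing was moving.

The cans, the jar and the blue and purple look-alikes were never approached, but I took no final picture of them.

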